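# Lock the welding positioner with its pin spanner

### The job

Lock the faceplate of the bench welding positioner: take the wide orange-handled pin spanner from its wooden rest, set both its prongs fully down into the two holes of the steel lock ring, and only then turn the ring with it, clockwise seen from above, until the ring comes up against its stop and its yellow mark meets the red one. Leave the spanner standing seated in the ring, let go of it, and leave the blue spanner alone in its rest.

Things in the scene. Friction and masses are not known exactly. Their poses are not given: they have to be found in the camera images.
- wide_spanner_grip (a point): centre of the wide spanner's upright orange handle: 50 mm long (x), 24 thick (y), 60 high (z up). Below it a steel bar 116 x 24 x 12 mm with two prongs, 10 mm thick, 16 mm long, pointing down 45 mm either side along x. The point is 42 mm above the bar's underside, 58 above the prong tips. About 0.32 kg. Stands upright, prongs loose in a wooden rest 150 x 60 x 30 mm; lifts straight out. Fits either way round
- ring_top (a point): centre of the lock ring's top, 96 mm above the table: steel disc 156 mm across, 24 thick, on the blue-grey positioner's round faceplate (210 mm). The frame turns with the ring about vertical z. Two holes, 22 mm across, 19 deep, lie 45 mm either side along x; yellow mark near the rim at +y. With the spanner's bar flat on the ring, its handle centre is 42 mm above this point
- lock_ring (a joint): turn of the lock ring in rad, growing clockwise seen from above: starts between 0 and 0.35, hard stop at 1.2, where its yellow mark meets the red mark on the faceplate. Even friction of about 0.12 N m; stays where it is left. The prongs are loose in the holes: a centred spanner turns about 0.13 rad before the ring follows
- narrow_spanner_grip (a point): centre of the handle of the other pin spanner, to be left alone: blue handle of the same size, bar 74 mm long, prongs 24 mm either side of the centre, too close for the ring. It stands in a wooden rest of the same size; the two rests may be in either place
Not all that is in view belongs to the job. Leave any black look-alike of the part that bears wide_spanner_grip alone.

How it is judged:
By the outcome, as a careful person would: the job done as asked, in the order asked, and still so for the second after the job is handed in, with the robot touching nothing.
It also fails if it takes over 45 s, if anything falls off the work surface, if the arm or the gripper's body presses on something with over 40 N, if the wrist force passes 120 N, or if a joint passes its speed limit or range.

### The arm

A 6-joint arm with a two-finger parallel gripper is mounted at the origin on the work surface. World frame = base frame: x ahead of the robot, y to its left, z up, the work surface at z = 0. Lengths are in m, angles in degrees, forces in N, time in s.
With the tool pointing down it reaches from about 0.25 to 0.725 m from the base axis. Payload 9.7 kg.
Tool frame: the origin (TCP) lies at the very end of the fingers, on their centre line; the grasp point (between the pads) lies 19 mm behind it; y points along the fingers, x is the direction in which the jaws open and shut, and the axes are right-handed (so a half turn about y gives the same grasp; the last joint's range is limited). The gripper opens to 85 mm and grips with 20 to 120 N. Pads are 22 mm wide; open, the fingers measure 114 mm over their backs; the gripper's body (76 mm by 85 mm) begins 54 mm behind the grasp point. The pads swing forward as they close: fully open they stand 13 mm farther back than shut.
Start: joints at [-67.895, 4.979, 10.078, 95.1, 0, 90], TCP at [0.207, -0.51, 0.231] pointing down, gripper open.
Joint ranges: [-179.16, 179.16], [-48.56, 103.87], [-65.8, 70.77], [-126.05, 130.52], [-82.76, 87.17], [-180, 180]. Speed limits (degrees/s): [127.2, 127.2, 147.25, 180, 180, 180].

### API

Orientations are given as [roll, pitch, yaw] about the fixed x, y, z axes, in that order (R = Rz(yaw) Ry(pitch) Rx(roll)).
In Python, from workcell import bot gives the robot as it stands.
- The arm moves only by the shell command python3 -m jog 'ROWS' [FORCE]. ROWS is JSON, a list of rows, each a list of 7 numbers: the closure, from 0 (fully open) to 1 (shut), then the shift along the world's x, y, z in units of 25 mm (1.0 is 25 mm), then the turn, a rotation vector about the world's x, y, z in units of 5 degrees (1.0 is 5 degrees). A call has 1 to 5 rows; each row is the pose to reach, as a shift and turn from the pose commanded when the call began; what a row does not reach only later rows make up. A row lasts 1/10 s, in which the tool goes at most 50 mm and 8.59 degrees, less where a joint would pass 70% of its speed; a pose out of reach is approached as far as the arm can. A call with a gripper value outside its range is refused whole. The fingers move at their own pace and stop on an object; FORCE is the grip in N (left out, the last holds). Time passes only in rows, so rows that repeat a pose let the fingers close. It gives the time, the measured TCP pose, the force and the opening at its end, in the units of the state.
- bot.get_obs(): the state, without advancing time (a new reading comes with each control period).
- bot.camera(name): name is "side" or "top" or "wrist"; returns (picture, depth): 480x640x3 uint8, red, green, blue; 480x640 float32, m along the optical axis (not along the pixel's ray), 0 where there is no reading.
- bot.camera_model(name): a dict with "fx", "fy", "cx", "cy" (pixels), "rvec" (rotation vector, rad) and "tvec" (3), from world to camera coordinates, as OpenCV has them; the wrist camera has in their place "tool_from_camera" (4x4, takes a point from camera to tool coordinates, whose origin is the TCP and whose axes are the tool frame's). Camera axes: x right, y down, z forward; pixel columns grow to the right and rows downward; lengths in m; the calibration is good to about 2 mm. A picture is of the moment at which its call begins: read the wrist's pose just before it. camera_model takes no time and is no camera call.
- bot.job_done(): hands the job in, once; it reports no verdict.
Trained networks look in the newest picture that a camera, given by its name, has taken for a name from the list of things; names that differ only in an ending like _2 or _b are one class to them, and where a whole thing is asked for, a point or a joint stands for the part that bears it (a point fixed in the world has none). Each returns a list of dicts, best first, with "conf" (0 to 1); they miss things now and then, are a little off and sometimes report something else, mostly with a low value. They report only what shows in the picture. A call takes as long as a camera call. They do not tell look-alikes from the thing itself.
- bot.regions_of(camera, label): "pixels" (480x640 bool, what is visible of it) and "point" ([row, column] in pixels, amid what is visible of it).
The state is a dict: "time": time; "q": joint angles; "qd": joint speeds; "joint_efforts": joint torques, N m; "ee_pos": TCP position; "tcp_rot": TCP orientation; "wrist_force": force on the tool from outside, world axes, zero at the start; "torque": the same for the moment, N m; "opening": finger opening in m.
Only numpy, scipy, OpenCV 4.12 (cv2) and the standard library are available. Lean on these libraries where they do the work, as an engineer would, in place of code of your own. Each camera call takes 0.05 s, during which the arm holds its last target. There are 200 camera calls.

## Working session

There is one attempt and no reset: what is moved stays moved. The work goes in short steps, Python scripts to look and compute and a shell command to move; the robot and the scene stay as the last step left them, time stands still between calls to the robot, and variables do not carry over. Pictures are saved under pics/ and viewed, about 8 in all and at most 12, crops included, and the job is handed in when it is done.

```bash
mkdir -p pics
cat > h.py <<'E'
import numpy as np, cv2
from scipy.spatial.transform import Rotation as R
from workcell import bot
def cloud(name, d, T=None):
    m=bot.camera_model(name); v,u=np.mgrid[0:480,0:640]
    P=np.stack([(u-m['cx'])/m['fx']*d,(v-m['cy'])/m['fy']*d,d],-1)
    if 'rvec' in m:
        Rm=cv2.Rodrigues(np.array(m['rvec'],float))[0]
        return (P-np.array(m['tvec']).ravel())@Rm
    o=T; Tc=np.array(m['tool_from_camera']); Pt=P@Tc[:3,:3].T+Tc[:3,3]
    r=R.from_euler('xyz',o['tcp_rot'],degrees=True).as_matrix()
    return Pt@r.T+np.array(o['ee_pos'])
def snap(name,fn=None):
    o=bot.get_obs(); im,d=bot.camera(name)
    if fn: cv2.imwrite('pics/'+fn,cv2.cvtColor(im,cv2.COLOR_RGB2BGR))
    return im,d,cloud(name,d,o)
E
python3 - <<'E'
from h import *
o=bot.get_obs(); print(o)
for c in ('top','side'):
    im,d,P=snap(c,c+'0.png')
    for l in ('wide_spanner_grip','ring_top','narrow_spanner_grip'):
        for r in bot.regions_of(c,l):
            p=P[r['pixels']&(d>0)]
            print(c,l,round(r['conf'],2),np.round(r['point']),len(p),np.round(np.median(p,0),3),np.round(np.percentile(p,98,axis=0),3))
E
```

```text
{'time': 0.0, 'q': array([-6.78943999e+01,  5.01270281e+00,  1.00362746e+01,  9.51010163e+01,
       -2.11909604e-03,  9.00017042e+01]), 'qd': array([ 0.15329547, -0.06360318,  0.01045295, -0.05646736,  0.04174985,
       -0.03834102]), 'joint_efforts': array([-1.99770700e-03, -5.20377374e+01,  4.64811337e+01,  1.59183552e-02,
       -6.51638879e-05, -3.27740565e-06]), 'ee_pos': array([ 0.20687784, -0.50936388,  0.23058401]), 'tcp_rot': array([-9.00021214e+01,  7.74444407e-02, -6.78961041e+01]), 'wrist_force': array([-0.41179242, -0.0780695 , -0.6405344 ]), 'torque': array([-0.03045575, -0.01591756, -0.03099428]), 'opening': 0.08500260149907783}
top wide_spanner_grip 0.82 [255. 350.] 478 [ 0.438 -0.201  0.048] [ 0.459 -0.15   0.104]
top wide_spanner_grip 0.79 [306. 368.] 375 [ 0.307 -0.241  0.065] [ 0.325 -0.197  0.091]
top wide_spanner_grip 0.72 [359. 401.] 587 [ 0.181 -0.325  0.04 ] [ 0.213 -0.282  0.09 ]
top wide_spanner_grip 0.57 [139. 430.] 642 [ 0.741 -0.406  0.036] [ 0.784 -0.364  0.091]
top ring_top 0.76 [229. 214.] 3177 [0.497 0.144 0.095] [0.567 0.216 0.099]
top narrow_spanner_grip 0.63 [185. 373.] 387 [ 0.615 -0.254  0.094] [ 0.641 -0.225  0.105]
top narrow_spanner_grip 0.41 [228. 216.] 3116 [0.497 0.145 0.095] [0.567 0.216 0.099]
side wide_spanner_grip 0.89 [237. 392.] 535 [ 0.302 -0.234  0.052] [ 0.323 -0.197  0.09 ]
side wide_spanner_grip 0.73 [152. 286.] 546 [ 0.741 -0.404  0.041] [ 0.816 -0.365  0.09 ]
side wide_spanner_grip 0.68 [228. 339.] 611 [ 0.435 -0.191  0.06 ] [ 0.459 -0.149  0.103]
side ring_top 0.68 [309. 243.] 3739 [0.493 0.151 0.096] [0.568 0.22  0.099]
side narrow_spanner_grip 0.74 [190. 291.] 351 [ 0.612 -0.242  0.076] [ 0.63  -0.224  0.104]
```

View pics/top0.png

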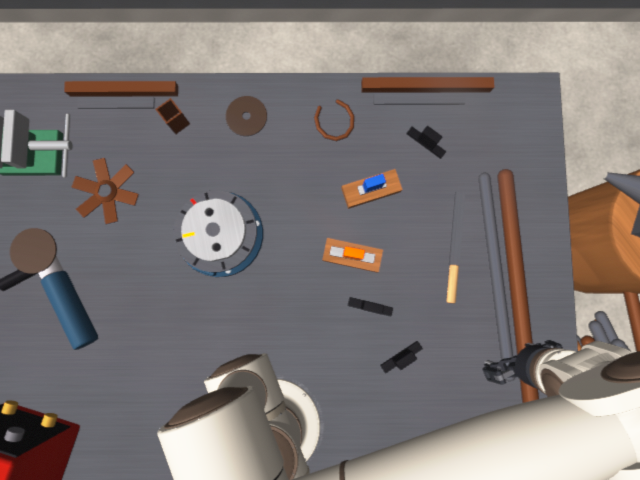

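View pics/side0.png

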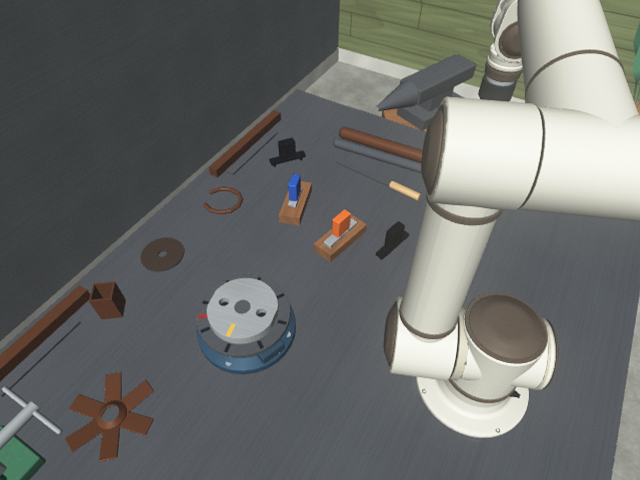

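The top picture shows five candidates:
- (255,350): orange handle in a wooden rest.
- (185,373): blue spanner in a rest.
- (140,428), (306,370) and (357,402): black look-alikes.

Only the orange one fits. The ring is at (229,213), its yellow mark at (188,235), and the red mark at (193,201). I'll measure the geometry next and make an enlarged crop to confirm.

```bash
cat >> h.py <<'E'
def pca(p):
    c=(p.max(0)+p.min(0))/2; r=cv2.minAreaRect((p[:,:2]*1000).astype(np.float32)); return r
def masks(im):
    h=cv2.cvtColor(im,cv2.COLOR_RGB2HSV).astype(int); H,S,V=h[...,0],h[...,1],h[...,2]
    return dict(orange=(H>5)&(H<16)&(S>200)&(V>180), yellow=(H>22)&(H<34)&(S>150)&(V>150), red=((H<4)|(H>176))&(S>180)&(V>120))
E
python3 - <<'E'
from h import *
for c in ('top','side'):
    im,d,P=snap(c)
    if c=='top': cv2.imwrite('pics/crop.png',cv2.cvtColor(cv2.resize(im[160:330,150:420],None,fx=2.9,fy=2.9,interpolation=cv2.INTER_CUBIC),cv2.COLOR_RGB2BGR))
    M=masks(im); x,y,z=P[...,0],P[...,1],P[...,2]
    near=(abs(x-.44)<.09)&(abs(y+.2)<.09)
    top=M['orange']&near&(z>.095); print(c,'orange top',top.sum(),P[top].mean(0).round(4),pca(P[top]))
    bar=near&(z>.037)&(z<.048)&(~M['orange']); print('bar',bar.sum(),pca(P[bar]), P[bar][:,2].mean())
    ring=(z>.089)&(z<.103)&(np.hypot(x-.497,y-.145)<.1)
    pr=(P[ring][:,:2]*1000).astype(np.float32); cc,rr=cv2.minEnclosingCircle(pr); print('ring',cc,rr,P[ring][:,2].mean())
    nr=np.hypot(x-.497,y-.145)<.13
    for k in('yellow','red'):
        p=P[M[k]&nr]; m=p.mean(0); print(k,len(p),m.round(4),'ang',np.degrees(np.arctan2(m[1]-cc[1]/1000,m[0]-cc[0]/1000)))
    # holes: dark pixels inside ring annulus ~45mm
    rho=np.hypot(x-cc[0]/1000,y-cc[1]/1000); g=im.max(2)
    h=((rho>.03)&(rho<.06)&((g<70)|(z<.09)))
    n,lab,st,ce=cv2.connectedComponentsWithStats(h.astype(np.uint8))
    for i in range(1,n):
        if st[i,4]>15: 
            u,v=ce[i]; print('hole',st[i,4],ce[i].round(1))
            m=bot.camera_model(c); Rm=cv2.Rodrigues(np.array(m['rvec'],float))[0]; t=np.array(m['tvec']).ravel()
            ray=Rm.T@np.array([(u-m['cx'])/m['fx'],(v-m['cy'])/m['fy'],1]); o=-Rm.T@t; print((o+ray*(.096-o[2])/ray[2]).round(4))
E
```

```text
top orange top 49 [ 0.4402 -0.2049  0.1008] ((440.2200622558594, -203.90493774414062), (48.439125061035156, 23.741239547729492), 79.91133117675781)
bar 224 ((439.4423828125, -203.8153533935547), (115.41484069824219, 24.940670013427734), 79.11117553710938) 0.04142029589571102
ring (498.71636962890625, 145.88485717773438) 78.8339614868164 0.0953119109300773
yellow 34 [0.4863 0.2051 0.0958] ang 101.83719319098704
red 14 [0.5744 0.2019 0.072 ] ang 36.506183763007144
hole 58 [208.8 211.6]
[0.5428 0.1549 0.096 ]
hole 57 [216.  246.8]
[0.4548 0.1352 0.096 ]<stdin>:7: RuntimeWarning: Mean of empty slice.
  ret = um.true_divide(
Traceback (most recent call last):
  File "h.py", line 18, in pca
    c=(p.max(0)+p.min(0))/2; r=cv2.minAreaRect((p[:,:2]*1000).astype(np.float32)); return r
       ~~~~~^^^
ValueError: zero-size array to reduction operation maximum which has no identity
```

View pics/crop.png

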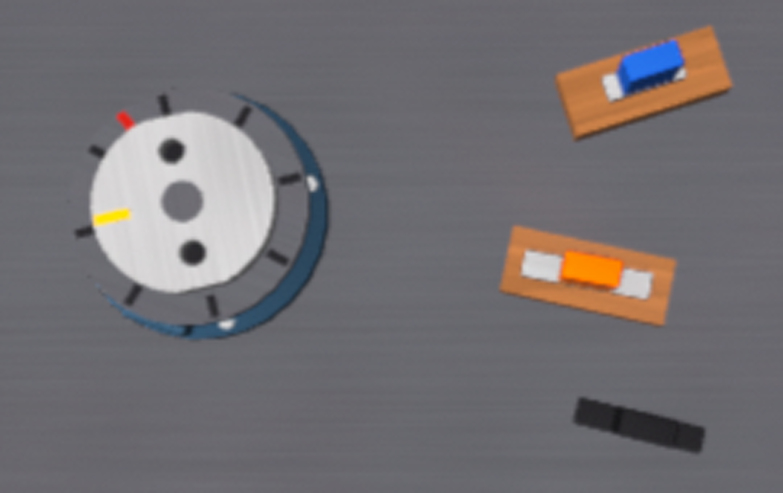

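The crop confirms it: the orange handle on a wide bar stands in the wooden rest, with blue in the other rest and the black one lying apart. The bar's axis is at yaw ≈79.5° and its centre at (0.440,-0.204). The ring is at (0.4988,0.145), with hole axis ≈12.3° and the stop ≈65° clockwise of that. I'll approach now.

```bash
python3 -m jog '[[0,1.5,2,0,0,0,1.7],[0,3,4,0,0,0,3.4],[0,4.5,6,0,0,0,5.1],[0,6,8,0,0,0,6.8],[0,7.5,10,0,0,0,8.5]]'; python3 -c "
from h import *
o=bot.get_obs();print(o['q'],o['ee_pos'],o['tcp_rot'])"
```

```text
time: 1.0
ee_pos: [0.3577, -0.3079, 0.2315]
tcp_rot: [-90.0, -0.0, -25.1]
wrist_force: [0.7, -1.5, -0.5]
opening: 0.0854
[-4.07209804e+01 -5.70569821e+00 -5.24511005e-01  9.51353364e+01
  5.48015668e-04  7.43510802e+01] [ 0.3577269  -0.30791806  0.23152187] [-9.00118402e+01 -4.42990743e-02 -2.50720558e+01]
```

```bash
python3 -m jog '[[0,0,0,0,0,0,0],[0,0,0,0,0,0,0]]'
```

```text
time: 1.2
ee_pos: [0.3577, -0.3087, 0.2315]
tcp_rot: [-90.0, -0.0, -25.3]
wrist_force: [1.0, -0.1, 0.4]
opening: 0.0854
```

```bash
python3 -m jog '[[0,1.2,1.6,0,0,0,1],[0,2.4,3.1,-0.5,0,0,2],[0,3.29,4.19,-1,0,0,2.96],[0,3.29,4.19,-1,0,0,2.96],[0,3.29,4.19,-1,0,0,2.96]]'
python3 - <<'E'
from h import *
im,d,P=snap('wrist','w1.png'); M=masks(im); x,y,z=P[...,0],P[...,1],P[...,2]
near=(abs(x-.44)<.09)&(abs(y+.2)<.09)
t=M['orange']&(z>.095)&near; print(t.sum(),P[t].mean(0),pca(P[t]))
b=near&(z>.037)&(z<.048)&~M['orange']; print(b.sum(),pca(P[b]))
E
```

```text
time: 1.7
ee_pos: [0.4389, -0.2054, 0.206]
tcp_rot: [-90.0, 0.1, -10.7]
wrist_force: [-0.9, 0.7, -0.7]
opening: 0.0855<stdin>:4: RuntimeWarning: Mean of empty slice.
  ret = um.true_divide(
Traceback (most recent call last):
  File "h.py", line 18, in pca
    c=(p.max(0)+p.min(0))/2; r=cv2.minAreaRect((p[:,:2]*1000).astype(np.float32)); return r
       ~~~~~^^^
ValueError: zero-size array to reduction operation maximum which has no identity
```

View pics/w1.png

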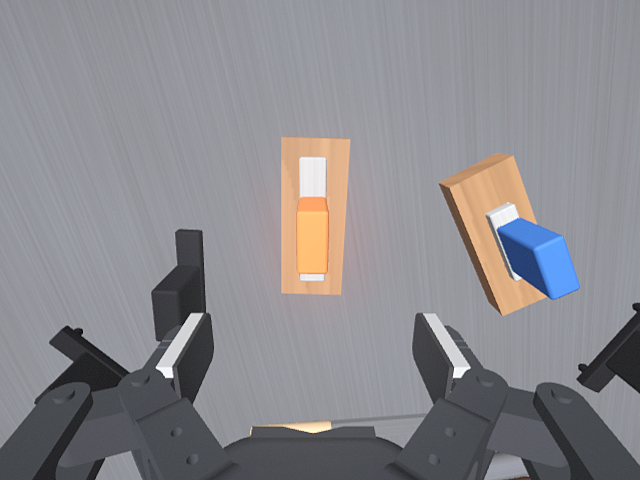

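The wrist view shows the orange handle at (313,240), square between the jaws, with the blue one well to the right. I'll refine its position once.

Run:
```python
from h import *
im,d,P=snap('wrist'); x,y,z=P[...,0],P[...,1],P[...,2]
near=(abs(x-.44)<.06)&(abs(y+.2)<.08)&(d>0)
for lo,hi in((.095,.108),(.036,.048),(.022,.034)):
    t=near&(z>lo)&(z<hi); print(t.sum(),P[t].mean(0).round(4) if t.sum() else '',pca(P[t]) if t.sum()>5 else '')
t=near&(z>.08); print(t.sum(), np.percentile(P[t],[2,50,98],axis=0).round(4) if t.sum() else '')
```

```text
2054 [ 0.4383 -0.2039  0.1017] ((437.9100036621094, -205.664794921875), (49.778385162353516, 23.96058464050293), 78.73136138916016)
1269 [ 0.4432 -0.1779  0.0419] ((437.8724060058594, -205.5299530029297), (115.06426239013672, 23.61425018310547), 78.87561798095703)
6242 [ 0.44   -0.1977  0.03  ] ((438.12420654296875, -207.90150451660156), (150.60464477539062, 60.00848388671875), 77.65215301513672)
40978 [[ 0.3808 -0.224   0.1015]
 [ 0.4408 -0.1955  0.2811]
 [ 0.4991 -0.1831  0.2986]]
```

```bash
python3 -m jog '[[0,-0.04,0,-2,0,0,-0.1],[0,-0.04,0,-4,0,0,-0.1],[0,-0.04,0,-5.3,0,0,-0.1],[0,-0.04,0,-6,0,0,-0.1],[0,-0.04,0,-6,0,0,-0.1]]' && python3 -m jog '[[1,0,0,0,0,0,0],[1,0,0,0,0,0,0],[1,0,0,0,0,0,0],[1,0,0,0,0,0,0],[1,0,0,0,0,0,0]]' 80
```

```text
time: 2.3
ee_pos: [0.4362, -0.2055, 0.0542]
tcp_rot: [-90.0, 0.2, -11.3]
wrist_force: [-0.3, 0.1, 0.7]
opening: 0.0851
time: 2.8
ee_pos: [0.4387, -0.2051, 0.0573]
tcp_rot: [-90.0, -0.1, -11.1]
wrist_force: [-1.3, -0.1, 6.2]
opening: 0.0232
```

```bash
python3 -m jog '[[1,0,0,0.6,0,0,0],[1,0,0,1.8,0,0,0],[1,0,0,3,0,0,0],[1,0,0,4.4,0,0,0],[1,0,0,4.4,0,0,0]]' && python3 -m jog '[[1,0.2,1.2,0,0,0,1.6],[1,0.4,2.4,0,0,0,3.2],[1,0.6,3.6,0,0,0,4.8],[1,0.8,4.8,0,0,0,6.4],[1,1,6,0,0,0,8]]' && python3 -m jog '[[1,0.2,1.2,0,0,0,1.6],[1,0.4,2.4,0,0,0,3.2],[1,0.6,3.6,0,0,0,4.8],[1,0.8,4.8,0,0,0,6.4],[1,1,6,0,0,0,8]]'; python3 -c "
from h import *
o=bot.get_obs();print(o['q'],o['ee_pos'],o['tcp_rot'],o['wrist_force'])"
```

```text
time: 3.3
ee_pos: [0.4398, -0.2054, 0.1716]
tcp_rot: [-90.1, -0.4, -11.1]
wrist_force: [0.7, -0.5, -3.1]
opening: 0.0234
time: 3.8
ee_pos: [0.4628, -0.0535, 0.1657]
tcp_rot: [-90.0, 0.1, 29.2]
wrist_force: [0.5, 0.8, -3.9]
opening: 0.0232
time: 4.3
ee_pos: [0.4878, 0.0965, 0.1656]
tcp_rot: [-89.9, 0.0, 69.2]
wrist_force: [-0.0, -0.7, -3.2]
opening: 0.0233
[ 1.11864379e+01 -3.00503616e+00 -5.29178132e+00  8.77897357e+01
 -1.61095413e-03  3.19404059e+01] [0.48778572 0.09645602 0.16559352] [-8.99359507e+01  4.18282369e-02  6.92460565e+01] [-0.03882871 -0.7453104  -3.15858711]
```

```bash
python3 -m jog '[[1,0.1,0.5,0,0,0,1.6],[1,0.2,1,0,0,0,3.2],[1,0.3,1.5,0,0,0,4.8],[1,0.44,1.94,0,0,0,6.3],[1,0.44,1.94,0,0,0,6.62]]' && python3 -m jog '[[1,0,0,0,0,0,0]]'
python3 - <<'E'
from h import *
im,d,P=snap('wrist','w2.png')
x,y,z=P[...,0],P[...,1],P[...,2]
o=bot.get_obs();print(o['q'],o['ee_pos'],o['tcp_rot'])
ring=(z>.09)&(z<.101)&(np.hypot(x-.497,y-.145)<.1)&(d>0)
cc,rr=cv2.minEnclosingCircle((P[ring][:,:2]*1000).astype(np.float32)); print(ring.sum(),cc,rr,P[ring][:,2].mean())
im,d,P=snap('side','s2.png')
c=im[200:400,150:390]; cv2.imwrite('pics/s2c.png',cv2.cvtColor(cv2.resize(c,None,fx=2.5,fy=2.5,interpolation=cv2.INTER_CUBIC),cv2.COLOR_RGB2BGR))
E
```

```text
time: 4.8
ee_pos: [0.499, 0.1446, 0.1654]
tcp_rot: [-89.9, -0.0, 102.3]
wrist_force: [0.2, 0.3, -4.0]
opening: 0.0233
time: 4.9
ee_pos: [0.4988, 0.1435, 0.1657]
tcp_rot: [-89.9, 0.0, 101.9]
wrist_force: [-0.2, -0.1, -3.6]
opening: 0.0232
[ 1.60346527e+01 -4.83732974e-02 -2.37092343e+00  8.77403506e+01
 -9.74977209e-03  4.19093314e+00] [0.49883198 0.14331387 0.16584606] [-8.99379800e+01  1.43205036e-02  1.01843733e+02]
29795 (497.4385681152344, 143.49234008789062) 78.41154479980469 0.09605317026327055
```

View pics/w2.png

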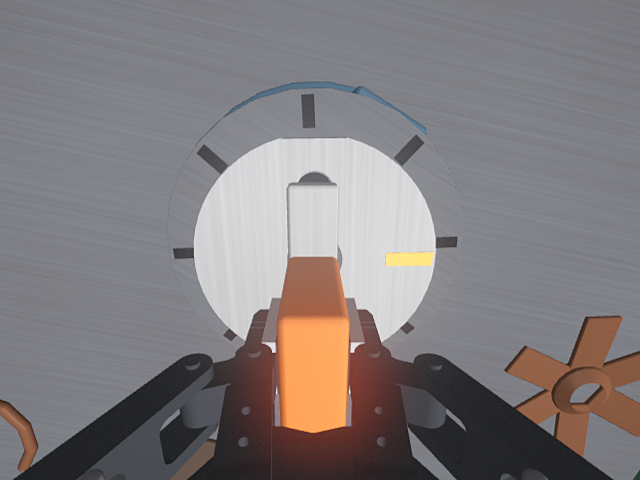

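View pics/s2c.png

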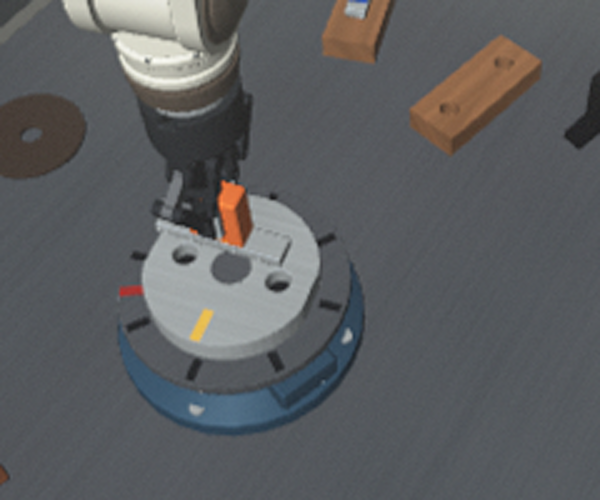

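The wrist view shows the bar centred over the ring, with the far hole at (315,178) in line with it. The side crop shows the bar parallel to the hole line, holes at (185,254) and (278,282). The ring centre from the wrist camera is within 1.5 mm of the TCP, so I'll lower the spanner.

```bash
python3 -m jog '[[1,-0.02,0.03,-0.5,0,0,0],[1,-0.02,0.03,-1,0,0,0],[1,-0.02,0.03,-1.3,0,0,0],[1,-0.02,0.03,-1.5,0,0,0],[1,-0.02,0.03,-1.5,0,0,0]]'
```

```text
time: 5.5
ee_pos: [0.4982, 0.1442, 0.1277]
tcp_rot: [-89.9, 0.0, 102.0]
wrist_force: [-0.1, 0.6, -3.4]
opening: 0.0229
```

```bash
python3 -m jog '[[1,0,0,-0.1,0,0,0],[1,0,0,-0.15,0,0,0],[1,0,0,-0.15,0,0,0]]'; python3 -m jog '[[1,0,0,-0.06,0,0,0],[1,0,0,-0.06,0,0,0]]'
```

```text
time: 5.8
ee_pos: [0.4988, 0.1445, 0.1251]
tcp_rot: [-90.0, 0.0, 102.0]
wrist_force: [0.3, 0.4, -4.4]
opening: 0.0231
time: 6.0
ee_pos: [0.4987, 0.1444, 0.1235]
tcp_rot: [-90.0, 0.0, 102.0]
wrist_force: [1.4, 0.4, -3.7]
opening: 0.0231
```

```bash
python3 -m jog '[[1,0,0,-0.04,0,0,0],[1,0,0,-0.04,0,0,0]]'; python3 -m jog '[[1,0,0,-0.04,0,0,0],[1,0,0,-0.04,0,0,0]]'
```

```text
time: 6.2
ee_pos: [0.4988, 0.1444, 0.1233]
tcp_rot: [-90.0, -0.0, 102.0]
wrist_force: [-2.0, 0.3, 3.4]
opening: 0.0232
time: 6.4
ee_pos: [0.4988, 0.1444, 0.1233]
tcp_rot: [-90.1, -0.0, 102.0]
wrist_force: [-5.0, -2.1, 11.8]
opening: 0.0233
```

Seated: contact at TCP z 0.1233, where 0.123 was predicted. I'll ease the press and turn clockwise.

```bash
python3 -m jog '[[1,0,0,0.03,0,0,-0.6],[1,0,0,0.03,0,0,-1.4],[1,0,0,0.03,0,0,-2.2],[1,0,0,0.03,0,0,-3],[1,0,0,0.03,0,0,-3]]'; python3 -c "
from h import *
print(bot.get_obs()['torque'])"; python3 -m jog '[[1,0,0,0,0,0,-1],[1,0,0,0,0,0,-2],[1,0,0,0,0,0,-3],[1,0,0,0,0,0,-4],[1,0,0,0,0,0,-5]]';  python3 -c "
from h import *
print(bot.get_obs()['torque'])"
```

```text
time: 6.9
ee_pos: [0.4993, 0.1445, 0.1233]
tcp_rot: [-90.1, -0.0, 86.9]
wrist_force: [-0.2, -0.7, 5.3]
opening: 0.0234
[-0.17222598  0.26538043 -0.10935695]
time: 7.4
ee_pos: [0.4992, 0.1438, 0.1233]
tcp_rot: [-90.1, 0.0, 61.8]
wrist_force: [-1.2, -4.6, 7.6]
opening: 0.0233
[-1.0296158   0.43220508  0.19419368]
```

```bash
python3 -m jog '[[1,0,0,0,0,0,-1],[1,0,0,0,0,0,-2],[1,0,0,0,0,0,-3],[1,0,0,0,0,0,-4],[1,0,0,0,0,0,-5]]';  python3 -c "
from h import *
print(bot.get_obs()['torque'])"; python3 -m jog '[[1,0,0,0,0,0,-0.5],[1,0,0,0,0,0,-1],[1,0,0,0,0,0,-1]]';  python3 -c "
from h import *
print(bot.get_obs()['torque'])
im,d,P=snap('side','s3.png'); cv2.imwrite('pics/s3c.png',cv2.cvtColor(cv2.resize(im[200:400,150:390],None,fx=2.5,fy=2.5,interpolation=cv2.INTER_CUBIC),cv2.COLOR_RGB2BGR))"
```

```text
time: 7.9
ee_pos: [0.4988, 0.1433, 0.1233]
tcp_rot: [-90.1, 0.0, 36.8]
wrist_force: [-2.7, -7.8, 8.0]
opening: 0.0231
[-1.54011655  0.84303273  0.17567718]
time: 8.2
ee_pos: [0.4989, 0.1436, 0.1233]
tcp_rot: [-90.1, -0.0, 31.9]
wrist_force: [-2.6, -6.3, 6.9]
opening: 0.0231
[-1.07215071  0.68264892  0.03806696]
```

View pics/s3c.png

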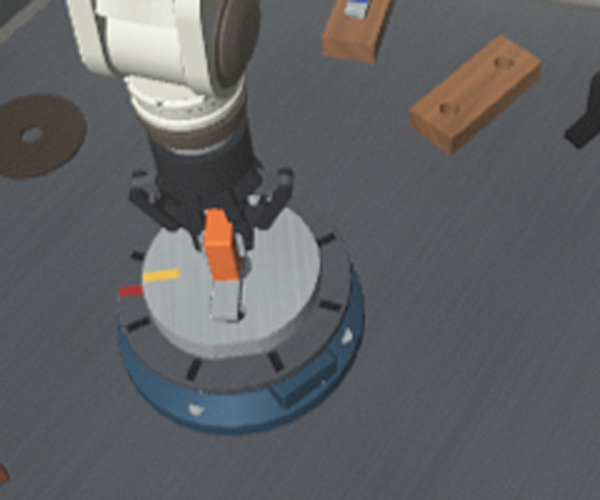

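The side crop shows the yellow mark at (160,275), a little short of the red at (131,291), with the spanner seated. I'll go on gently until the torque shows the stop.

```bash
t(){ python3 -c "
from h import *
o=bot.get_obs();print('TZ',o['torque'],o['tcp_rot'][2])"; }; python3 -m jog '[[1,0,0,0,0,0,-0.3],[1,0,0,0,0,0,-0.6],[1,0,0,0,0,0,-0.6]]'; t; python3 -m jog '[[1,0,0,0,0,0,-0.2],[1,0,0,0,0,0,-0.4],[1,0,0,0,0,0,-0.4]]'; t
```

```text
time: 8.55
ee_pos: [0.4986, 0.1436, 0.1233]
tcp_rot: [-90.1, 0.0, 29.0]
wrist_force: [-4.7, -6.4, 8.6]
opening: 0.0235
TZ [-1.25098815  1.12940096  0.28010613] 29.00566350479558
time: 8.85
ee_pos: [0.4985, 0.1436, 0.1233]
tcp_rot: [-90.1, 0.0, 27.2]
wrist_force: [-3.9, -7.3, 9.1]
opening: 0.0236
TZ [-1.60740077  1.11893714  2.61493846] 27.211548093493576
```

```bash
python3 -m jog '[[1,0,0,0,0,0,-0.1],[1,0,0,0,0,0,-0.1]]'
python3 - <<'E'
from h import *
print(bot.get_obs()['torque'])
for c in('side','top'):
    im,d,P=snap(c); M=masks(im); nr=np.hypot(P[...,0]-.498,P[...,1]-.144)<.13
    for k in('yellow','red'):
        p=P[M[k]&nr]
        if len(p): m=p.mean(0); print(c,k,len(p),m.round(4),np.degrees(np.arctan2(m[1]-.1443,m[0]-.4983)))
E
```

```text
time: 9.05
ee_pos: [0.4986, 0.1435, 0.1234]
tcp_rot: [-90.1, 0.0, 26.6]
wrist_force: [-4.9, -7.5, 9.3]
opening: 0.0231
[-1.62193555  1.18720826  1.60759304]
side red 4 [0.5709 0.2018 0.0735] 38.344244737635265
```

The stop is firm (moment about z rose from 0.1 to 2.6 N m). I'll relax the twist inside the prong play, release, and go straight up.

```bash
python3 -m jog '[[1,0,0,0.03,0,0,0.3],[1,0,0,0.03,0,0,0.4],[1,0,0,0.03,0,0,0.4]]' && python3 -m jog '[[0.3,0,0,0,0,0,0],[0.3,0,0,0,0,0,0],[0,0,0,0,0,0,0],[0,0,0,0,0,0,0],[0,0,0,0,0,0,0]]' && python3 -m jog '[[0,0,0,0.5,0,0,0],[0,0,0,1.5,0,0,0],[0,0,0,3,0,0,0],[0,0,0,4.5,0,0,0],[0,0,0,6,0,0,0]]' && python3 -m jog '[[0,-0.5,-1.5,0,0,0,0],[0,-1,-3,0,0,0,0],[0,-1.5,-5,0,0,0,0],[0,-2,-7,0,0,0,0],[0,-2,-7,0,0,0,0]]'
python3 - <<'E'
from h import *
for c in('top','side'):
    im,d,P=snap(c,c+'4.png'); M=masks(im); x,y,z=P[...,0],P[...,1],P[...,2]; nr=np.hypot(x-.498,y-.144)<.13
    for k in('yellow','red'):
        p=P[M[k]&nr]
        if len(p): m=p.mean(0); print(c,k,len(p),m.round(4),np.degrees(np.arctan2(m[1]-.1443,m[0]-.4983)))
    p=P[M['orange']&nr]; print('handle top z',np.percentile(p[:,2],95) if len(p) else None)
    t=nr&(z>.155)&(z<.175); print('top face',t.sum(),pca(P[t]) if t.sum()>5 else '')
    cr=im[160:330,150:420] if c=='top' else im[200:400,150:390]
    cv2.imwrite('pics/%s4c.png'%c,cv2.cvtColor(cv2.resize(cr,None,fx=2.5,fy=2.5,interpolation=cv2.INTER_CUBIC),cv2.COLOR_RGB2BGR))
E
```

```text
time: 9.45
ee_pos: [0.4988, 0.1441, 0.1233]
tcp_rot: [-90.0, -0.0, 28.5]
wrist_force: [-1.2, -5.3, 3.9]
opening: 0.023
time: 9.95
ee_pos: [0.4988, 0.1445, 0.123]
tcp_rot: [-90.0, -0.0, 28.5]
wrist_force: [-0.1, -0.6, 0.9]
opening: 0.0856
time: 10.45
ee_pos: [0.4984, 0.1444, 0.2756]
tcp_rot: [-90.0, -0.1, 28.5]
wrist_force: [0.6, -0.9, -0.0]
opening: 0.0855
time: 10.95
ee_pos: [0.4474, -0.0346, 0.2746]
tcp_rot: [-90.1, -0.0, 28.2]
wrist_force: [0.1, 0.1, -0.3]
opening: 0.0854
handle top z None
top face 0 
side red 1 [0.5783 0.2072 0.0719] 38.19870871449174
handle top z None
top face 277 ((499.44183349609375, 144.51573181152344), (24.78740119934082, 51.23689651489258), 29.08461570739746)
```

View pics/top4c.png

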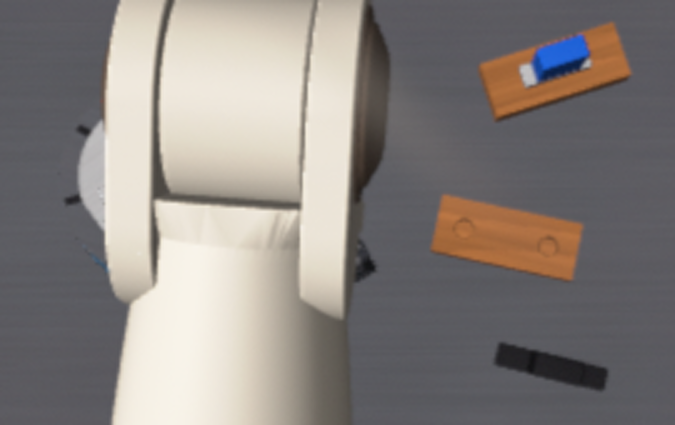

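View pics/side4c.png

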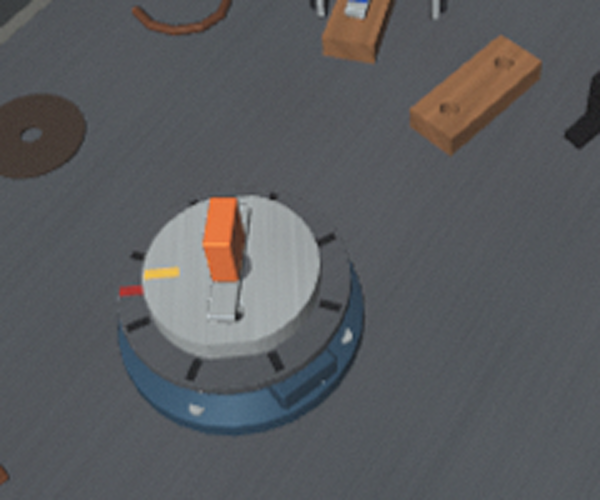

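The side crop shows the spanner standing in the ring, with the yellow mark at (162,273) and red at (131,291). The blue spanner is untouched in its rest. The arm blocks the top view, so I'll move it aside and measure the mark angle.

```bash
python3 -m jog '[[0,-0.5,-2,0,0,0,0],[0,-1,-4,0,0,0,0],[0,-2,-6,0,0,0,0],[0,-3,-8,0,0,0,0],[0,-4,-10,0,0,0,0]]' && python3 -m jog '[[0,-0.5,-2,0,0,0,0],[0,-1,-4,0,0,0,0],[0,-1,-6,0,0,0,0]]'
python3 - <<'E'
from h import *
for c in('top','side'):
    im,d,P=snap(c); x,y,z=P[...,0],P[...,1],P[...,2]; rho=np.hypot(x-.4983,y-.1443)
    h=cv2.cvtColor(im,cv2.COLOR_RGB2HSV).astype(int)
    ye=(h[...,0]>17)&(h[...,0]<35)&(h[...,1]>90)&(h[...,2]>130)&(rho<.085)&(rho>.03)&(z<.105)
    re=((h[...,0]<5)|(h[...,0]>175))&(h[...,1]>130)&(h[...,2]>90)&(rho<.115)&(rho>.075)&(z<.085)
    for k,q in(('y',ye),('r',re)):
        p=P[q]
        if len(p): m=p.mean(0); print(c,k,len(p),m.round(4),np.degrees(np.arctan2(m[1]-.1443,m[0]-.4983)).round(2))
    t=(rho<.06)&(z>.155)&(z<.18); print(t.sum(),P[t][:,2].mean().round(4),pca(P[t]))
    b=(rho<.07)&(z>.102)&(z<.114); print('bar',b.sum(),P[b][:,2].mean().round(4))
    if c=='top': cv2.imwrite('pics/top5c.png',cv2.cvtColor(cv2.resize(im[160:330,150:420],None,fx=2.5,fy=2.5,interpolation=cv2.INTER_CUBIC),cv2.COLOR_RGB2BGR))
E
```

```text
time: 11.55
ee_pos: [0.358, -0.2625, 0.2735]
tcp_rot: [-90.0, -0.0, 28.6]
wrist_force: [1.8, -0.2, -0.1]
opening: 0.085
time: 11.85
ee_pos: [0.333, -0.4101, 0.274]
tcp_rot: [-90.1, -0.0, 28.6]
wrist_force: [1.8, 0.5, -0.3]
opening: 0.0857
top y 49 [0.5482 0.1821 0.0952] 37.17
top r 21 [0.5744 0.2021 0.0721] 37.22
243 0.1663 ((499.96258544921875, 145.1468963623047), (25.611169815063477, 50.38143539428711), 31.2696475982666)
bar 275 0.1071
side y 51 [0.5468 0.1816 0.0968] 37.55
side r 30 [0.572  0.2002 0.0722] 37.17
276 0.1662 ((499.245361328125, 144.39382934570312), (24.610721588134766, 51.500553131103516), 29.047536849975586)
bar 238 0.1074
```

View pics/top5c.png

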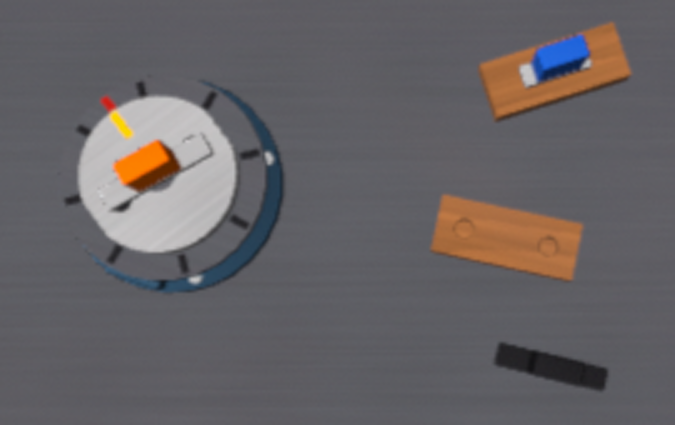

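The top crop shows yellow (120,124) in line with red (108,104), with the spanner seated and blue in its rest. I'll hand the job in.

```bash
python3 -c "
from workcell import bot
bot.job_done()"
```

```text
the job is handed in; nothing more can be done
```

The faceplate is locked: the ring is against its stop, and the wide orange spanner is left standing seated in it with the gripper clear. I lifted the spanner from its rest, set both prongs fully down, and only then turned the ring clockwise. I handed the job in at about 12 s of robot time.

- **Stop:** the moment about z rose from about 0.1 to 2.6 N m when the ring came up against it.
- **Marks:** yellow and red are at 37.2° and 37.2° in the top view, and 37.6° and 37.2° in the side view.
- **Seating:** the bar's top measures 0.107 m (0.108 m expected) and the handle's top 0.166 m (0.168 m expected), both within the calibration error.
- **Other objects:** the blue spanner is still in its rest, and I left the black look-alikes alone.
- **Forces:** wrist force readings stayed below about 15 N.
- **Checks that failed:** right after release, the arm blocked the top view and my yellow colour mask missed the mark in the side view. I moved the arm aside and measured the marks again. No remaining check disagreed.

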